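# Pack a pump housing home in a drill jig and hold the wedge

## Robot

A 7-joint arm with a two-finger parallel gripper is mounted at the origin on the work surface. World frame = base frame: x ahead of the robot, y to its left, z up, the work surface at z = 0. Lengths are in m, angles in rad, forces in N, time in s.
With the tool pointing down it reaches from about 0.425 to 0.975 m from the base axis. Payload 16.7 kg.
Tool frame: the origin (TCP) lies at the centre of the arm's flange, where the gripper is bolted on; the fingertips stand 173 mm ahead of it and the grasp point (between the pads) lies 155 mm ahead of it; z points along the fingers, y is the line along which they close (so a half turn about z gives the same grasp; the last joint's range is limited). The gripper opens to 85 mm and grips with 20 to 120 N. Pads are 22 mm wide; open, the fingers measure 114 mm over their backs; the gripper's body (76 mm by 85 mm) begins 54 mm behind the grasp point. The pads swing forward as they close: fully open they stand 13 mm farther back than shut.
Start: joints at [0.989, 0.426, 0.074, 1.606, -0.034, 1.111, -0.067], TCP at [0.283, -0.613, 0.405] pointing down, gripper open.
Joint ranges: [-2.85, 2.85], [-0.5, 2.14], [-1.23, 1.37], [0.21, 2.46], [-1.02, 4.16], [0.16, 2.05], [-2.73, 2.73]. Speed limits (rad/s): [1.89, 1.89, 2.39, 2.39, 3.01, 3.01, 3.01].

## Interface

Orientations are given as a rotation vector (axis times angle).
In Python, from station import sensors, vision, ticket gives the robot as it stands.
- The arm moves only by the shell command python3 -m jog 'ROWS'. ROWS is JSON, one flat list of numbers, 5 for each row, row after row: the opening, from 0 (shut) to 1 (fully open), then the shift along the tool's x, y, z in m, then the turn about the tool's z in degrees. A call has 1 to 20 rows; each row is the pose to reach, as a shift and turn from the pose commanded when the call began, along the tool's axes at that moment; what a row does not reach only later rows make up. A row lasts 1/12 s, in which the tool goes at most 41.7 mm and 7.16 degrees, less where a joint would pass 70% of its speed; a pose out of reach is approached as far as the arm can. A call with a gripper value outside its range is refused whole. The fingers move at their own pace and stop on an object; the grip force is fixed at half the most. Time passes only in rows, so rows that repeat a pose let the fingers close. It gives the time, the measured TCP pose, the force, the opening and the grip force at its end, in the units of the state.
- sensors.get_obs(): the state, without advancing time (a new reading comes with each control period).
- vision.snapshot(name): name is "scene" or "top"; returns a dict with "image" (480x640x3 uint8, red, green, blue), "fovy" (degrees; the focal length in pixels is half the picture's height over the tangent of half this angle, whatever the lens; pixels are square), "cx", "cy" (the principal point, pixels), "k1" (the pictures are not rectified: a ray, as slopes to the right and down, at radius r is drawn at 1 + k1 r^2 times it, then the intrinsics apply), "cam_to_world" (4x4, takes a point from camera to world coordinates). Camera axes: x right, y up, looking along -z (the intrinsics and any distortion apply to the point x, -y, -z); pixel columns grow to the right and rows downward; lengths in m; the calibration is good to about 2 mm. A picture is of the moment at which its call begins. There is no depth.
- ticket.job_done(): hands the job in; it is judged then, once.
The state is a dict: "time_s": time; "qpos": joint angles; "joint_velocities": joint speeds; "joint_torque": joint torques, N m; "eef_pos": TCP position; "ee_rot": TCP orientation; "ft_force": force on the tool from outside, world axes, zero at the start; "wrist_torque": the same for the moment, N m; "grip_width": finger opening in m; "grip_force": force on a finger pad.
Only numpy, scipy, OpenCV 4.12 (cv2) and the standard library are available. Lean on these libraries where they do the work, as an engineer would, in place of code of your own. Each camera call takes 0.05 s, during which the arm holds its last target. There are 200 camera calls.

## Task

Pack the loose pump housing tight against the jig's end stop: stand as many flat steel packers from the rack as it takes (at least one) upright on the jig plate between the fixed stop block and the housing, then push the wedge, point down and flat face to the packers, between the last packer and the housing until you feel everything close up tight with the housing fully home and the wedge not bottoming on the plate. Finish while holding: keep your grip on the wedge, tight in its place, and do not let go. Leave the spray can, jar and spanner where they are.

Things in the scene. Friction and masses are not known exactly. Their poses are not given: they have to be found in the camera images.
- jig: fixed steel drill jig: base plate 110 (x) x 230 (y) x 15 mm high; origin at the centre of its underside, z up. On it, from -y to +y: fixed stop block, gap (open above and at both x ends, centred on x = 0), pump housing, end stop (upright plate 18 mm thick, 65 mm high). Place and yaw vary
- stop: fixed dark steel stop block on the jig plate, 70 (x) x 22 (y) x 50 mm high, with a small rib behind it. Origin at the bottom of the face that looks into the gap (towards jig +y), centred in x, 15 mm above the bench; axes parallel to the jig's. Its place along jig y, and so the gap's width, varies
- housing_face (a point): the middle of the top edge of the housing's face that looks into the gap (towards jig -y), 50 mm above the jig plate; axes as the jig's. Gap between stop and housing now = y of this point in the frame of stop. It is 24 to 35 mm wide with the housing home, less by the joint value now
- housing (a joint): the aluminium pump housing, 66 (x) x 65 (y) x 50 mm high with a round black bore disc on top, standing on the jig plate; it slides only along jig y, about 2.5 N of friction, no spring. Value: how far it stands away from the end stop, in m: 0 = fully home against the end stop, larger = farther towards the stop block (gap narrower); starts at 2.5 to 4 mm
- rack: fixed wooden rack, 90 (x) x 180 (y) mm, origin at the centre of its underside. From y -90 to +30 mm it is 35 mm high, with packer slots at y = -68, -30 and +8 mm; from y +30 to +90 mm it is 64 mm high, the wedge hanging in a hole at y = +60 mm. Place and yaw vary; it is left or right of the middle, the jig on the other side
- packer0: the narrowest flat steel packer (shim plate), 36 (x) x 8 (y, thickness) x 86 mm high, 0.16 kg. Origin mid foot, z up. Stands in any of the three rack slots, foot 10 mm above the bench, 25 mm deep. On the jig plate it rises 36 mm above stop and housing. One or two are needed, by the gap; if two, the narrower first, so that fingers gripping the wider by its edges pass outside it
- packer1: the middle flat steel packer (shim plate), 50 (x) x 8 (y, thickness) x 86 mm high, 0.22 kg. Origin mid foot, z up. Stands in any of the three rack slots, foot 10 mm above the bench, 25 mm deep. On the jig plate it rises 36 mm above stop and housing. One or two are needed, by the gap; if two, the narrower first, so that fingers gripping the wider by its edges pass outside it
- packer2: the widest flat steel packer (shim plate), 64 (x) x 8 (y, thickness) x 86 mm high, 0.28 kg. Origin mid foot, z up. Stands in any of the three rack slots, foot 10 mm above the bench, 25 mm deep. On the jig plate it rises 36 mm above stop and housing. One or two are needed, by the gap; if two, the narrower first, so that fingers gripping the wider by its edges pass outside it
- wedge: steel wedge with wooden grip, 125 mm high, 0.2 kg, point down. Origin at the height of the point, mid grip; z up. Blade z 0 to 54 mm, 36 mm wide (x), flat face at y = -11 mm, slanted face to +y; thickness = 3 mm + 0.36 x height above the point. Held flat to a packer it binds where it is as thick, 50 mm above the jig plate, as the gap left; it bottoms if that is over 20 mm
- wedge_grip (a point): on the wedge, 107 mm above its point, mid grip; axes as the wedge. Wooden grip 30 (x) x 22 (y) mm from z = 66 to 125 mm above the point; below it a dark shoulder bar 60 (x) x 22 (y) mm at 58 to 66 mm, by which the wedge hangs in the rack, point 6 mm above the bench, flat face to rack -y
- spray: spray can, 54 mm diameter, 170 mm high, standing; origin at the centre of its underside. Leave it alone
- spanner: steel spanner, 180 mm long, lying along x between jig and rack. Leave it alone
- jar: glass jar, 70 mm diameter, 85 mm high, standing; origin at the centre of its underside. Leave it alone
There are look-alikes about, which are no part of the job. Leave any blue or green look-alike of the packer2 alone.

How it is judged:
On the way:
1. a packer stands upright on the jig plate in the gap (((z of packer0 in the frame of jig between 0.011 and 0.02 m and x of packer0 in the frame of jig between -0.022 and 0.022 m and y of packer0 in the frame of stop above 0 m and y of packer0 in the frame of housing_face below 0 m and angle between packer0's own z axis and vertical below 0.15 rad) or (z of packer1 in the frame of jig between 0.011 and 0.02 m and x of packer1 in the frame of jig between -0.022 and 0.022 m and y of packer1 in the frame of stop above 0 m and y of packer1 in the frame of housing_face below 0 m and angle between packer1's own z axis and vertical below 0.15 rad) or (z of packer2 in the frame of jig between 0.011 and 0.02 m and x of packer2 in the frame of jig between -0.022 and 0.022 m and y of packer2 in the frame of stop above 0 m and y of packer2 in the frame of housing_face below 0 m and angle between packer2's own z axis and vertical below 0.15 rad))), for 0.2 s.
At the end, for the whole second after the job is handed in: Housing within 1.2 mm of home; upright packers on the plate bear on stop block and wedge (over 1.5 N); wedge upright within 0.15 rad, within 22 mm of mid-gap, point in the gap but 1.5 mm or more off the plate, bears on the housing (over 2.5 N), flat face to the packers, gripped (over 4 N), still (y of stop in the frame of wedge below -0.005 m and value of joint housing below 0.0012 m and ((z of packer0 in the frame of jig between 0.011 and 0.02 m and x of packer0 in the frame of jig between -0.022 and 0.022 m and y of packer0 in the frame of stop above 0 m and y of packer0 in the frame of housing_face below 0 m and angle between packer0's own z axis and vertical below 0.15 rad and contact force between packer0 and stop above 1.5 N) or (z of packer1 in the frame of jig between 0.011 and 0.02 m and x of packer1 in the frame of jig between -0.022 and 0.022 m and y of packer1 in the frame of stop above 0 m and y of packer1 in the frame of housing_face below 0 m and angle between packer1's own z axis and vertical below 0.15 rad and contact force between packer1 and stop above 1.5 N) or (z of packer2 in the frame of jig between 0.011 and 0.02 m and x of packer2 in the frame of jig between -0.022 and 0.022 m and y of packer2 in the frame of stop above 0 m and y of packer2 in the frame of housing_face below 0 m and angle between packer2's own z axis and vertical below 0.15 rad and contact force between packer2 and stop above 1.5 N)) and ((z of packer0 in the frame of jig between 0.011 and 0.02 m and x of packer0 in the frame of jig between -0.022 and 0.022 m and y of packer0 in the frame of stop above 0 m and y of packer0 in the frame of housing_face below 0 m and angle between packer0's own z axis and vertical below 0.15 rad and contact force between packer0 and wedge above 1.5 N) or (z of packer1 in the frame of jig between 0.011 and 0.02 m and x of packer1 in the frame of jig between -0.022 and 0.022 m and y of packer1 in the frame of stop above 0 m and y of packer1 in the frame of housing_face below 0 m and angle between packer1's own z axis and vertical below 0.15 rad and contact force between packer1 and wedge above 1.5 N) or (z of packer2 in the frame of jig between 0.011 and 0.02 m and x of packer2 in the frame of jig between -0.022 and 0.022 m and y of packer2 in the frame of stop above 0 m and y of packer2 in the frame of housing_face below 0 m and angle between packer2's own z axis and vertical below 0.15 rad and contact force between packer2 and wedge above 1.5 N)) and contact force between wedge and housing above 2.5 N and contact force between the fingers and wedge above 4 N and z of wedge in the frame of jig between 0.0165 and 0.058 m and x of wedge in the frame of jig between -0.022 and 0.022 m and angle between wedge's own z axis and vertical below 0.15 rad and linear speed of wedge below 0.02 m/s); the arm keeps its last pose, push and grip.
It fails at once if the spray is disturbed (moved over 25 mm) (distance of spray from where it was at the start of the episode above 0.025 m).
It fails at once if the jar is disturbed (moved over 25 mm) (distance of jar from where it was at the start of the episode above 0.025 m).
It fails at once if the spanner is disturbed (moved over 25 mm) (distance of spanner from where it was at the start of the episode above 0.025 m).
It also fails if it takes over 70 s, if anything falls off the work surface, if the arm or the gripper's body presses on something with over 40 N, if the wrist force passes 120 N, or if a joint passes its speed limit or range.

## Working session

There is one attempt and no reset: what is moved stays moved. The work goes in short steps, Python scripts to look and compute and a shell command to move; the robot and the scene stay as the last step left them, time stands still between calls to the robot, and variables do not carry over. Pictures are saved under pics/ and viewed, at most 10 in all, crops included, and the job is handed in when it is done.

```bash
ls; mkdir -p pics
python3 - <<'E'
from station import sensors, vision
import cv2,numpy as np
o=sensors.get_obs();print({k:np.round(v,4).tolist() for k,v in o.items()})
for n in("scene","top"):
    s=vision.snapshot(n);cv2.imwrite(f"pics/{n}0.png",s["image"][...,::-1]);print(n,s["fovy"],s["cx"],s["cy"],s["k1"],np.round(s["cam_to_world"],4).tolist())
E
```

```text
pics
{'time_s': 0.0, 'qpos': [0.9885, 0.4268, 0.0739, 1.6066, -0.0341, 1.1108, -0.0671], 'joint_velocities': [0.0015, -0.0001, 0.0, 0.0011, -0.0004, -0.0015, 0.0005], 'joint_torque': [-0.0012, -94.9843, 3.7609, -46.352, 0.0193, 0.01, 0.0], 'eef_pos': [0.283, -0.6126, 0.404], 'ee_rot': [-3.0671, -0.6742, 0.0006], 'ft_force': [0.7045, -0.439, -0.1514], 'wrist_torque': [-0.0426, 0.0363, -0.0289], 'grip_force': 0.0, 'grip_width': 0.0853}
scene 46.15981483085665 318.42831263224963 248.3065474535249 -0.10649586931374794 [[0.8087, -0.3383, 0.4812, 1.0826], [0.5882, 0.4515, -0.671, -0.7428], [0.0097, 0.8256, 0.5641, 0.669], [0.0, 0.0, 0.0, 1.0]]
top 51.14486849732756 320.59687985945294 239.72259840204708 -0.1269377834507659 [[0.0133, 0.999, -0.0433, 0.5554], [-0.9998, 0.0139, 0.0145, -0.0419], [0.0151, 0.0431, 0.999, 0.9555], [0.0, 0.0, 0.0, 1.0]]
```

View pics/scene0.png

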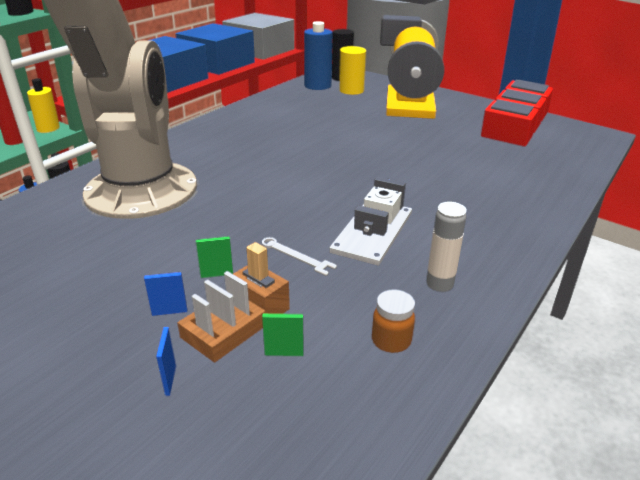

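View pics/top0.png

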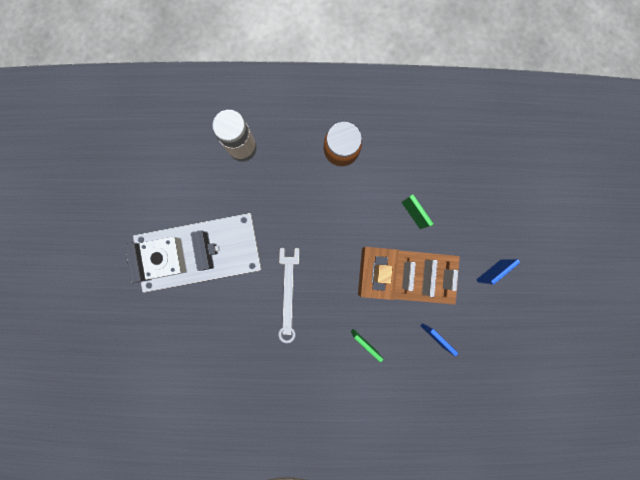

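The scene view shows the jig at about (372,225) and the rack at (235,310), with the wedge at (258,265). In the top view the jig is at (197,253), the rack at (410,275), the wedge grip at (385,273), and the grey packers at (410,277), (432,279) and (452,280). The lone plates are the look-alikes: green at (418,211) and (368,346), blue at (500,271) and (440,340). None of these four is in the rack. The packers I want are the steel-grey ones standing in the slots. I'll confirm that in an enlarged crop.

```bash
cat > cam.py <<'E'
import numpy as np,cv2
from station import vision
class Cam:
    def __init__(s,n):
        d=vision.snapshot(n);s.im=d["image"][...,::-1].copy();f=240/np.tan(np.radians(d["fovy"])/2)
        s.K=np.array([[f,0,d["cx"]],[0,f,d["cy"]],[0,0,1]]);s.D=np.array([d["k1"],0,0,0.]);s.T=np.array(d["cam_to_world"])
    def ray(s,px):
        u=cv2.undistortPoints(np.float64(px).reshape(-1,1,2),s.K,s.D).reshape(-1,2)
        return s.T[:3,3],np.c_[u[:,0],-u[:,1],-np.ones(len(u))]@s.T[:3,:3].T
    def at(s,px,z):   # on horizontal plane z
        o,r=s.ray(px);return (o+r*((z-o[2])/r[:,2])[:,None])[:,:2]
    def pix(s,P):
        P=np.atleast_2d(np.float64(P));c=(P-s.T[:3,3])@s.T[:3,:3]*[1,-1,-1]
        return cv2.projectPoints(c,np.zeros(3),np.zeros(3),s.K,s.D)[0].reshape(-1,2)
    def rect(s,corners,x0,x1,y0,y1): pass
def crop(im,x0,y0,w,h,k):
    c=cv2.resize(im[y0:y0+h,x0:x0+w],None,fx=k,fy=k,interpolation=cv2.INTER_CUBIC)
    for i in range(0,w,10):
        cv2.line(c,(i*k,0),(i*k,8 if i%50 else 16),(0,0,255),1)
        if i%20==0: cv2.putText(c,str(x0+i),(i*k,22),0,.35,(0,0,255),1)
    for j in range(0,h,10):
        cv2.line(c,(0,j*k),(8,j*k),(0,0,255),1)
        if j%20==0: cv2.putText(c,str(y0+j),(8,j*k+4),0,.35,(0,0,255),1)
    return c
E
python3 - <<'E'
from cam import *
c=Cam("top")
cv2.imwrite("pics/jig1.png",crop(c.im,125,205,140,95,5));cv2.imwrite("pics/rack1.png",crop(c.im,350,235,120,80,6))
E
```

```text
(no output)
```

View pics/jig1.png

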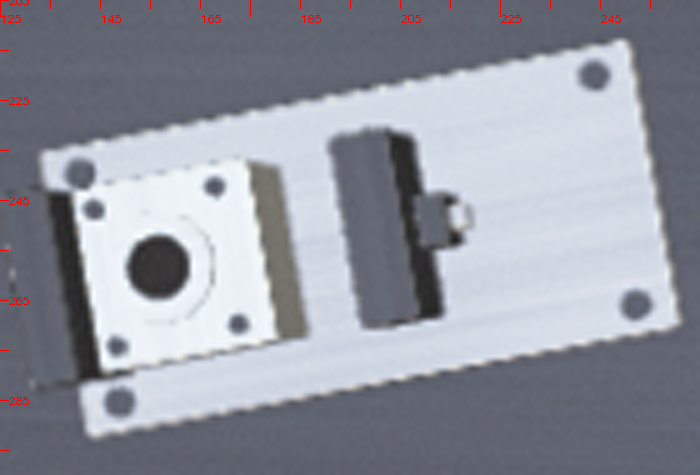

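View pics/rack1.png

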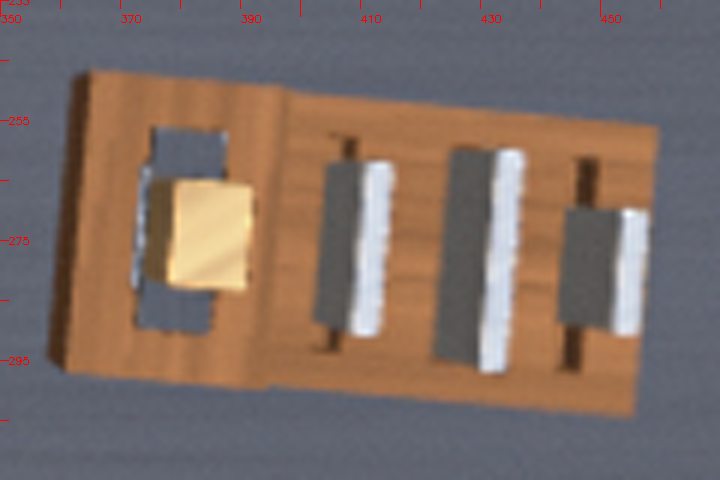

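Crop check: all three plates in the rack slots are steel-grey. They are packer1 (50 mm wide) at (412,276), packer2 (64 mm) at (434,278) and packer0 (36 mm) at (455,280). The wedge grip is at (385,274). On the jig, the stop's gap edge runs (191,232.6)–(197.2,270.4) and the housing's edge runs (174.6,237)–(180.6,273).

Run:
```python
from cam import *
from station import sensors
from scipy.spatial.transform import Rotation as R
c=Cam("top")
def fit(L,W):
    L=np.float64(L);Lm,Wm=L.mean(0),W.mean(0);a=L-Lm;b=W-Wm
    t=np.arctan2((a[:,0]*b[:,1]-a[:,1]*b[:,0]).sum(),(a*b).sum());M=np.array([[np.cos(t),-np.sin(t)],[np.sin(t),np.cos(t)]])
    o=Wm-M@Lm;print("yaw",np.degrees(t).round(2),"o",o.round(4),"res mm",((W-(L@M.T+o))*1e3).round(1).tolist());return t,M,o
t,M,o=fit([(.055,.115),(.055,-.115),(-.055,-.115),(-.055,.115)],c.at([(133.2,235.4),(250.6,213),(261.2,270),(143.4,292.4)],.015))
loc=lambda px,z:((c.at(px,z)-o)@M*1e3).round(1).tolist()
print("stop",loc([(191,232.6),(197.2,270.4)],.065),"hous",loc([(174.6,237),(180.6,273)],.065),"hous bottom",loc([(125+283/5,205+168/5),(125+308/5,205+336/5)],.015))
P=np.r_[c.at([(365.2,247),(360.8,297)],.064),c.at([(459.7,256.3),(455.7,304)],.035),c.at([(412,276.3),(433.7,278.5),(455,280.25)],.096),c.at([(385.2,274.25)],.131)]
t2,M2,o2=fit([(.045,.09),(-.045,.09),(.045,-.09),(-.045,-.09),(0,.008),(0,-.03),(0,-.068),(0,.06)],P)
print(P[4:].round(4).tolist())
# end stop back etc
A=R.from_rotvec(sensors.get_obs()["ee_rot"]).as_matrix();print(A.round(3).tolist())
```

```text
yaw 11.58 o [0.5683 0.1778] res mm [[0.2, -0.5], [-0.7, 0.7], [0.2, 0.8], [0.3, -1.0]]
stop [[34.2, -7.9], [-34.2, -6.9]] hous [[32.0, 22.7], [-33.3, 23.4]] hous bottom [[31.5, 23.3], [-32.6, 25.1]]
yaw -4.46 o [ 0.5307 -0.2209] res mm [[-0.5, 0.2], [0.2, 0.1], [-0.6, -0.4], [0.5, -0.4], [0.3, 0.2], [-0.2, 0.1], [0.1, 0.3], [0.2, -0.0]]
[[0.5317, -0.2127], [0.5282, -0.2507], [0.5255, -0.2884], [0.5356, -0.1611]]
[[0.908, 0.419, -0.0], [0.419, -0.908, 0.001], [-0.0, -0.001, -1.0]]
```

The gap is about 30.5 mm now, so 33–34 mm with the housing home. That takes two packers, leaving roughly 17.5 mm for the wedge. I'll place packer0 first, then packer1.

```bash
cat > mv.py <<'E'
# usage: mv.py x y z yawdeg(of tool y) -> shift in tool axes, turn
import sys,numpy as np
from station import sensors
from scipy.spatial.transform import Rotation as R
def go(x,y,z,yaw):
    o=sensors.get_obs();A=R.from_rotvec(o["ee_rot"]).as_matrix();p=o["eef_pos"]
    d=A.T@(np.array([x,y,z])-p);ty=np.degrees(np.arctan2(A[1,1],A[0,1]))
    print("t",round(o["time_s"],2),"eef",np.round(p,4),"toolY yaw",round(ty,2),"width",round(o["grip_width"],4),"F",np.round(o["ft_force"],1),"grip",round(o["grip_force"],1))
    print("shift",d.round(4),"turn",round(-((yaw-ty+180)%360-180),2))
if __name__=="__main__": go(*map(float,sys.argv[1:]))
E
python3 mv.py .5255 -.2884 .33 -4.46
```

```text
t 0.2 eef [ 0.283  -0.6127  0.4043] toolY yaw -65.2 width 0.0854 F [ 0.2  0.8 -1.5] grip 0.0
shift [ 0.3561 -0.1926  0.0744] turn -60.74
```

```bash
python3 -m jog '[1,0.178,-0.096,0.037,-30, 1,0.178,-0.096,0.037,-30, 1,0.178,-0.096,0.037,-30, 1,0.178,-0.096,0.037,-30, 1,0.178,-0.096,0.037,-30, 1,0.178,-0.096,0.037,-30, 1,0.356,-0.193,0.0744,-60.7, 1,0.356,-0.193,0.0744,-60.7, 1,0.356,-0.193,0.0744,-60.7, 1,0.356,-0.193,0.0744,-60.7, 1,0.356,-0.193,0.0744,-60.7, 1,0.356,-0.193,0.0744,-60.7, 1,0.356,-0.193,0.0744,-60.7, 1,0.356,-0.193,0.0744,-60.7, 1,0.356,-0.193,0.0744,-60.7]'; python3 mv.py .5255 -.2884 .239 -4.46
```

```text
time_s: 1.45
eef_pos: [0.5247, -0.2894, 0.3304]
ee_rot: [2.309, 2.13, -0.001]
ft_force: [0.4, -0.5, 0.6]
grip_width: 0.0855
grip_force: 0.0
t 1.45 eef [ 0.5247 -0.2894  0.3304] toolY yaw -4.63 width 0.0855 F [ 0.4 -0.5  0.6] grip 0.0
shift [0.0011 0.0007 0.0914] turn -0.17
```

```bash
python3 -m jog '[1,0.001,0.001,0.04,0, 1,0.001,0.001,0.07,0, 1,0.001,0.001,0.091,0, 1,0.001,0.001,0.091,0, 1,0.001,0.001,0.091,0, 0,0.001,0.001,0.091,0, 0,0.001,0.001,0.091,0, 0,0.001,0.001,0.091,0, 0,0.001,0.001,0.091,0, 0,0.001,0.001,0.091,0, 0,0.001,0.001,0.091,0, 0,0.001,0.001,0.091,0, 0,0.001,0.001,0.091,0, 0,0.001,0.001,0.091,0, 0,0.001,0.001,0.091,0]'; python3 mv.py .5255 -.2884 .37 -4.46
```

```text
time_s: 2.7
eef_pos: [0.5267, -0.2875, 0.2406]
ee_rot: [2.306, 2.131, 0.001]
ft_force: [-1.6, 0.7, 10.3]
grip_width: 0.0347
grip_force: 58.9
t 2.7 eef [ 0.5267 -0.2875  0.2406] toolY yaw -4.51 width 0.0347 F [-1.6  0.7 10.3] grip 58.9
shift [-0.0011 -0.001  -0.1294] turn -0.05
```

```bash
python3 -m jog '[0,0,0,-0.03,0, 0,0,0,-0.06,0, 0,0,0,-0.09,0, 0,0,0,-0.125,0, 0,0,0,-0.16,0, 0,0,0,-0.16,0, 0,0,0,-0.16,0]'; python3 mv.py .5686 .1764 .335 11.2
```

```text
time_s: 3.28
eef_pos: [0.5266, -0.2874, 0.4017]
ee_rot: [2.304, 2.129, 0.002]
ft_force: [-0.2, -0.6, -1.9]
grip_width: 0.0349
grip_force: 60.7
t 3.28 eef [ 0.5266 -0.2874  0.4017] toolY yaw -4.52 width 0.0349 F [-0.2 -0.6 -1.9] grip 60.7
shift [0.4658 0.0051 0.0659] turn -15.72
```

```bash
python3 -m jog '[0,0.466,0.005,0,-15.7, 0,0.466,0.005,0,-15.7, 0,0.466,0.005,0,-15.7, 0,0.466,0.005,0,-15.7, 0,0.466,0.005,0,-15.7, 0,0.466,0.005,0,-15.7, 0,0.466,0.005,0,-15.7, 0,0.466,0.005,0,-15.7, 0,0.466,0.005,0,-15.7, 0,0.466,0.005,0,-15.7, 0,0.466,0.005,0,-15.7, 0,0.466,0.005,0,-15.7, 0,0.466,0.005,0.066,-15.7, 0,0.466,0.005,0.066,-15.7, 0,0.466,0.005,0.066,-15.7, 0,0.466,0.005,0.066,-15.7]'; python3 mv.py .5686 .1764 .335 11.2
python3 - <<'E'
from cam import *
s=Cam("scene");t=Cam("top")
a=crop(s.im,310,120,130,150,4);b=crop(t.im,120,190,150,150,4)
h=np.zeros((600,800,3),np.uint8)
a=cv2.resize(a,(0,0),fx=.75,fy=.75);b=cv2.resize(b,(0,0),fx=.65,fy=.65)
h[:a.shape[0],:a.shape[1]]=a;h[:b.shape[0],400:400+b.shape[1]]=b
cv2.imwrite("pics/hov0.png",h)
E
```

```text
time_s: 4.62
eef_pos: [0.5675, 0.1766, 0.332]
ee_rot: [-1.992, -2.426, 0.005]
ft_force: [-0.5, 0.2, -0.9]
grip_width: 0.035
grip_force: 60.5
t 4.62 eef [0.5675 0.1766 0.332 ] toolY yaw 11.21 width 0.035 F [-0.5  0.2 -0.9] grip 60.5
shift [-0.0004  0.001  -0.0031] turn 0.01
```

View pics/hov0.png

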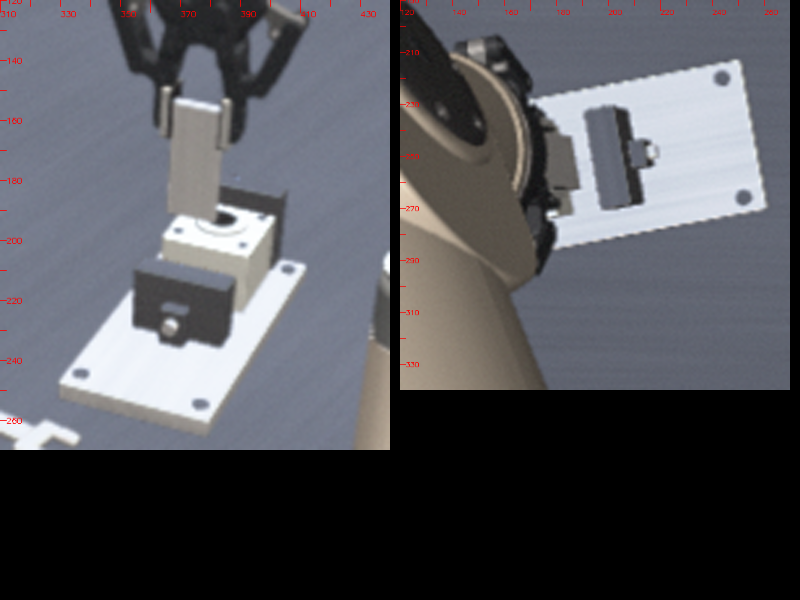

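The scene view shows packer0 upright in the grip, its foot edge at about (366,191)–(382,194), above the gap between housing and stop. In the top view its lower -y edge runs about (185.8,241)–(188.8,262).

```bash
cat > jig.py <<'E'
from cam import *
t=np.radians(11.58);M=np.array([[np.cos(t),-np.sin(t)],[np.sin(t),np.cos(t)]]);o=np.array([.5683,.1778])
J=lambda c,px,z:((c.at(px,z)-o)@M*1e3).round(1).tolist()
E
python3 - <<'E'
from jig import *
s=Cam("scene");t=Cam("top")
print("packer -y foot edge top:",J(t,[(185.8,241.2),(188.8,262.3)],.1014),"scene:",J(s,[(366,191),(382.3,193.7)],.1014))
print("scene corners",J(s,[(330,248),(379,260.7),(411.7,208.3)],.015), "exp (-55,-115),(55,-115),(55,115)")
E
```

```text
packer -y foot edge top: [[17.7, -4.8], [-18.8, -3.5]] scene: [[-17.7, -9.0], [17.3, -5.2]]
scene corners [[-50.2, -119.9], [56.4, -119.4], [55.9, 110.3]] exp (-55,-115),(55,-115),(55,115)
```

```bash
python3 -m jog '[0,-0.001,0,0.03,0, 0,-0.001,0,0.055,0, 0,-0.001,0,0.07,0, 0,-0.001,0,0.078,0, 0,-0.001,0,0.082,0, 0,-0.001,0,0.082,0, 0,-0.001,0,0.082,0]'; python3 mv.py .5686 .1764 .2456 11.2
```

```text
time_s: 5.4
eef_pos: [0.5684, 0.1761, 0.2523]
ee_rot: [1.994, 2.427, 0.002]
ft_force: [-1.6, 3.6, -2.9]
grip_width: 0.0344
grip_force: 63.8
t 5.4 eef [0.5684 0.1761 0.2523] toolY yaw 11.2 width 0.0344 F [-1.6  3.6 -2.9] grip 63.8
shift [0.0002 0.0002 0.0067] turn -0.0
```

```bash
python3 -m jog '[0,0,0,0.003,0, 0,0,0,0.005,0, 0,0,0,0.0065,0, 0,0,0,0.0065,0, 0,0,0,0.0065,0]'; python3 mv.py .5686 .1764 .2456 11.2
```

```text
time_s: 5.82
eef_pos: [0.5684, 0.1761, 0.2452]
ee_rot: [1.994, 2.427, 0.002]
ft_force: [2.2, 4.3, 0.9]
grip_width: 0.0347
grip_force: 64.1
t 5.82 eef [0.5684 0.1761 0.2452] toolY yaw 11.21 width 0.0347 F [2.2 4.3 0.9] grip 64.1
shift [ 0.0002  0.0002 -0.0004] turn 0.01
```

```bash
python3 -m jog '[0,0,0,0.001,0, 0,0,0,0.001,0, 0,0,0,0.001,0]'|grep -E "eef_pos|ft"; python3 -m jog '[0,0,0,0.001,0, 0,0,0,0.001,0, 0,0,0,0.001,0]'|grep -E "eef_pos|ft"
```

```text
eef_pos: [0.5686, 0.1762, 0.245]
ft_force: [-2.1, 3.2, 13.7]
eef_pos: [0.5687, 0.1763, 0.2448]
ft_force: [-6.5, 1.1, 28.5]
```

```bash
python3 -m jog '[0,0,0,-0.0015,0, 0,0,0,-0.0015,0, 0.6,0,0,-0.0015,0, 0.7,0,0,-0.0015,0, 0.7,0,0,-0.0015,0, 0.7,0,0,-0.0015,0, 0.7,0,0,-0.0015,0, 0.7,0,0,-0.03,0, 0.7,0,0,-0.06,0, 0.7,0,0,-0.09,0, 0.7,0,0,-0.12,0, 0.7,0,0,-0.12,0]'; python3 mv.py .5317 -.2127 .34 -4.46
```

```text
time_s: 7.32
eef_pos: [0.5692, 0.1766, 0.3685]
ee_rot: [1.992, 2.424, 0.009]
ft_force: [1.3, 0.2, -0.3]
grip_width: 0.0597
grip_force: 0.0
t 7.32 eef [0.5692 0.1766 0.3685] toolY yaw 11.18 width 0.0597 F [ 1.3  0.2 -0.3] grip 0.0
shift [-0.3746 -0.1125  0.0274] turn 15.64
```

```bash
python3 -m jog '[1,-0.375,-0.1125,0,15.6, 1,-0.375,-0.1125,0,15.6, 1,-0.375,-0.1125,0,15.6, 1,-0.375,-0.1125,0,15.6, 1,-0.375,-0.1125,0,15.6, 1,-0.375,-0.1125,0,15.6, 1,-0.375,-0.1125,0,15.6, 1,-0.375,-0.1125,0,15.6, 1,-0.375,-0.1125,0,15.6, 1,-0.375,-0.1125,0,15.6, 1,-0.375,-0.1125,0.03,15.6, 1,-0.375,-0.1125,0.03,15.6, 1,-0.375,-0.1125,0.03,15.6, 1,-0.375,-0.1125,0.03,15.6]'|grep time; python3 mv.py .5317 -.2127 .239 -4.46
python3 - <<'E'
from jig import *
s=Cam("scene");t=Cam("top")
a=crop(s.im,340,150,80,90,5);b=crop(t.im,130,215,90,80,4)
h=np.zeros((450,780,3),np.uint8);h[:450,:400]=a;h[:320,410:770]=b
cv2.imwrite("pics/pl0.png",h)
E
```

```text
time_s: 8.48
t 8.48 eef [ 0.531  -0.213   0.3334] toolY yaw -4.33 width 0.0853 F [0.5 0.4 0.5] grip 0.0
shift [0.0003 0.0007 0.0944] turn 0.13
```

View pics/pl0.png

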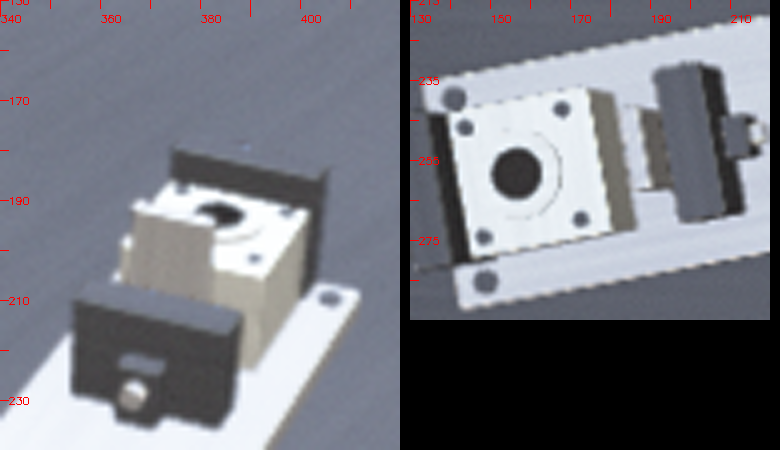

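Packer0 stands upright in the gap near the stop, with its top edge at about (187,242)–(190,262) in the top view. That leaves about 20 mm to the housing. Next is packer1.

```bash
python3 -m jog '[1,0,0.001,0.04,0, 1,0,0.001,0.075,0, 1,0,0.001,0.094,0, 1,0,0.001,0.094,0, 1,0,0.001,0.094,0, 0,0,0.001,0.094,0, 0,0,0.001,0.094,0, 0,0,0.001,0.094,0, 0,0,0.001,0.094,0, 0,0,0.001,0.094,0, 0,0,0.001,0.094,0, 0,0,0.001,0.094,0, 0,0,0.001,0.094,0]'; python3 mv.py .5317 -.2127 .37 -4.46
```

```text
time_s: 9.67
eef_pos: [0.5322, -0.2141, 0.2407]
ee_rot: [2.304, 2.133, 0.002]
ft_force: [-2.4, 0.4, 12.8]
grip_width: 0.0489
grip_force: 59.8
t 9.67 eef [ 0.5322 -0.2141  0.2407] toolY yaw -4.42 width 0.0489 F [-2.4  0.4 12.8] grip 59.8
shift [ 0.0013 -0.0003 -0.1293] turn 0.04
```

```bash
python3 -m jog '[0,0,0,-0.03,0, 0,0,0,-0.06,0, 0,0,0,-0.09,0, 0,0,0,-0.125,0, 0,0,0,-0.16,0, 0,0,0,-0.16,0, 0,0,0,-0.16,0]'; python3 mv.py .5667 .1856 .35 11.2
```

```text
time_s: 10.25
eef_pos: [0.5318, -0.214, 0.4015]
ee_rot: [2.302, 2.131, 0.003]
ft_force: [-1.0, 1.1, -3.1]
grip_width: 0.0485
grip_force: 63.7
t 10.25 eef [ 0.5318 -0.214   0.4015] toolY yaw -4.42 width 0.0485 F [-1.   1.1 -3.1] grip 63.7
shift [0.4011 0.0038 0.0509] turn -15.62
```

```bash
python3 -m jog '[0,0.401,0.004,0,-15.6, 0,0.401,0.004,0,-15.6, 0,0.401,0.004,0,-15.6, 0,0.401,0.004,0,-15.6, 0,0.401,0.004,0,-15.6, 0,0.401,0.004,0,-15.6, 0,0.401,0.004,0,-15.6, 0,0.401,0.004,0,-15.6, 0,0.401,0.004,0,-15.6, 0,0.401,0.004,0,-15.6, 0,0.401,0.004,0,-15.6, 0,0.401,0.004,0.051,-15.6, 0,0.401,0.004,0.051,-15.6, 0,0.401,0.004,0.051,-15.6, 0,0.401,0.004,0.051,-15.6]'|grep -E "time|width"; python3 mv.py .5667 .1856 .35 11.2
python3 - <<'E'
from cam import *
s=Cam("scene");t=Cam("top")
a=crop(s.im,340,130,80,110,5);b=crop(t.im,130,205,90,100,4)
h=np.zeros((550,780,3),np.uint8);h[:,:400]=a;h[:400,410:770]=b
cv2.imwrite("pics/hov1.png",h)
E
```

```text
time_s: 11.5
grip_width: 0.0487
t 11.5 eef [0.5663 0.1852 0.3476] toolY yaw 11.17 width 0.0487 F [ 0.6 -1.4 -0.7] grip 63.5
shift [ 0.0003  0.0005 -0.0024] turn -0.03
```

View pics/hov1.png

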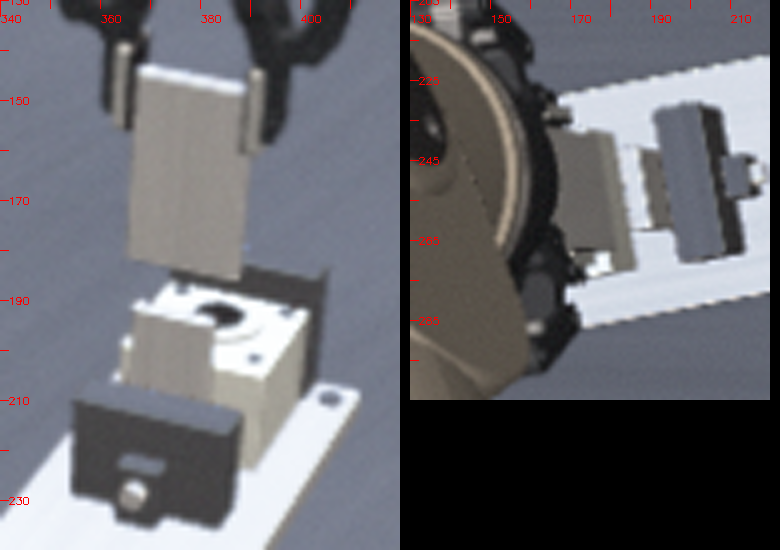

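Packer1 hangs upright over the housing side of the gap, with its foot edge in the scene view at about (365.6,182.4)–(388.4,186). Packer0 still stands, with its top -y edge at about (366.6,191)–(382.8,195).

Run:
```python
from jig import *
s=Cam("scene");t=Cam("top")
print("p1 scene",J(s,[(365.6,182.4),(388.4,186)],.117),"p0 top edge scene",J(s,[(366.6,191),(382.8,195)],.101),"p0 top",J(t,[(187,242),(190,262)],.101))
for r in (245,250,255): print(r,t.im[r,165:200].mean(1).astype(int).tolist())
for z in(.117,):print(J(t,[(177,250),(179,250),(181,250)],z))
print("p0 far edge",J(t,[(180,250),(182,250),(184,250),(186,250),(188,250)],.101))
```

```text
p1 scene [[-22.4, -1.1], [26.2, 4.5]] p0 top edge scene [[-16.8, -7.7], [19.9, -9.4]] p0 top [[16.0, -6.5], [-18.7, -5.5]]
245 [29, 61, 100, 102, 98, 99, 98, 98, 97, 100, 99, 95, 103, 113, 117, 117, 123, 180, 222, 224, 221, 222, 155, 98, 97, 97, 96, 85, 98, 109, 107, 109, 108, 110, 111]
250 [23, 35, 101, 99, 100, 96, 98, 98, 96, 96, 96, 97, 97, 104, 115, 119, 117, 137, 190, 217, 221, 222, 221, 153, 97, 96, 98, 98, 96, 105, 109, 105, 107, 108, 111]
255 [25, 62, 98, 100, 100, 99, 99, 97, 98, 98, 97, 99, 98, 97, 106, 115, 115, 119, 150, 196, 221, 222, 224, 228, 160, 101, 97, 98, 98, 97, 107, 108, 108, 108, 110]
[[4.6, 8.8], [3.9, 5.5], [3.3, 2.1]]
p0 far edge [[4.8, 7.9], [4.1, 4.5], [3.5, 1.1], [2.8, -2.4], [2.2, -5.8]]
```

```bash
python3 -m jog '[0,-0.002,0,0.005,0, 0,-0.002,0,0.03,0, 0,-0.002,0,0.055,0, 0,-0.002,0,0.08,0, 0,-0.002,0,0.09,0, 0,-0.002,0,0.096,0, 0,-0.002,0,0.096,0, 0,-0.002,0,0.096,0]'|grep -E "eef|ft"; python3 -m jog '[0,0,0,0.002,0, 0,0,0,0.004,0, 0,0,0,0.005,0, 0,0,0,0.005,0, 0,0,0,0.005,0]'|grep -E "eef|ft"
```

```text
eef_pos: [0.5672, 0.1839, 0.2528]
ft_force: [-0.3, 0.2, -2.1]
eef_pos: [0.5668, 0.1836, 0.2471]
ft_force: [-0.5, 0.5, -1.9]
```

```bash
python3 -m jog '[0,0,0,0.001,0, 0,0,0,0.0015,0, 0,0,0,0.0015,0, 0,0,0,0.0015,0]'|grep -E "eef|ft"; python3 -m jog '[0,0,0,0.001,0, 0,0,0,0.001,0, 0,0,0,0.001,0]'|grep -E "eef|ft"
```

```text
eef_pos: [0.5669, 0.1838, 0.2458]
ft_force: [-1.0, -0.9, 4.3]
eef_pos: [0.5669, 0.184, 0.2457]
ft_force: [-6.4, -2.2, 22.0]
```

```bash
python3 -m jog '[0,0,0,-0.001,0, 0,0,0,-0.0015,0, 0.8,0,0,-0.0015,0, 0.85,0,0,-0.0015,0, 0.85,0,0,-0.0015,0, 0.85,0,0,-0.0015,0, 0.85,0,0,-0.0015,0, 0.85,0,0,-0.03,0, 0.85,0,0,-0.06,0, 0.85,0,0,-0.09,0, 0.85,0,0,-0.125,0, 0.85,0,0,-0.125,0]'; python3 mv.py .5356 -.1611 .37 -4.46
```

```text
time_s: 14.37
eef_pos: [0.5679, 0.1846, 0.3757]
ee_rot: [1.991, 2.424, 0.011]
ft_force: [0.6, 0.8, -0.1]
grip_width: 0.0726
grip_force: 0.0
t 14.37 eef [0.5679 0.1846 0.3757] toolY yaw 11.2 width 0.0726 F [ 0.6  0.8 -0.1] grip 0.0
shift [-0.3328 -0.0988  0.0046] turn 15.66
```

```bash
python3 -m jog '[0.85,-0.333,-0.099,0,15.7, 0.85,-0.333,-0.099,0,15.7, 0.85,-0.333,-0.099,0,15.7, 0.85,-0.333,-0.099,0,15.7, 0.85,-0.333,-0.099,0,15.7, 0.85,-0.333,-0.099,0,15.7, 0.85,-0.333,-0.099,0,15.7, 0.85,-0.333,-0.099,0,15.7, 0.85,-0.333,-0.099,0,15.7, 0.85,-0.333,-0.099,0,15.7, 0.85,-0.333,-0.099,0.02,15.7, 0.85,-0.333,-0.099,0.02,15.7, 0.85,-0.333,-0.099,0.02,15.7]'|grep time; python3 mv.py .5356 -.1611 .264 -4.46
python3 - <<'E'
from jig import *
s=Cam("scene");t=Cam("top")
a=crop(s.im,340,150,80,90,5);b=crop(t.im,130,215,90,80,4)
h=np.zeros((450,780,3),np.uint8);h[:450,:400]=a;h[:320,410:770]=b
cv2.imwrite("pics/pl1.png",h)
for r in (245,250,255): print(r,t.im[r,165:200].mean(1).astype(int).tolist())
E
```

```text
time_s: 15.45
t 15.45 eef [ 0.5342 -0.1616  0.3488] toolY yaw -4.45 width 0.0725 F [ 0.5 -0.1  0.9] grip 0.0
shift [0.0005 0.0015 0.0848] turn 0.01
245 [232, 232, 231, 226, 232, 234, 231, 230, 234, 235, 219, 119, 152, 203, 205, 206, 172, 134, 178, 204, 204, 202, 141, 85, 84, 88, 86, 77, 92, 100, 95, 97, 99, 99, 99]
250 [229, 231, 231, 233, 232, 230, 232, 230, 231, 234, 234, 201, 122, 161, 203, 206, 201, 156, 128, 177, 203, 204, 201, 138, 85, 87, 88, 86, 87, 93, 100, 97, 97, 99, 100]
255 [228, 223, 177, 229, 233, 231, 230, 231, 229, 230, 233, 227, 170, 124, 171, 203, 202, 202, 151, 123, 181, 206, 208, 208, 143, 91, 88, 87, 86, 90, 97, 99, 96, 97, 98]
```

View pics/pl1.png

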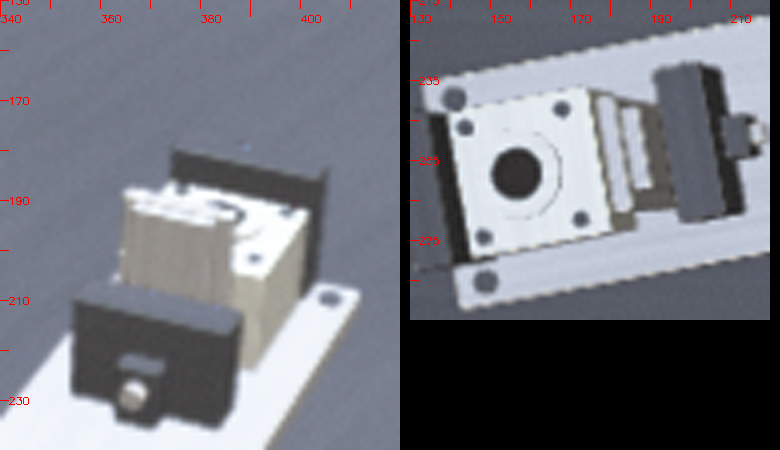

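Both packers stand upright in the gap. Packer1's top spans columns 177.6–182.2 on row 250, which leaves about 11 mm for the wedge point. Next I grip the wedge.

```bash
python3 -m jog '[0.85,0,0.0015,0.04,0, 0.85,0,0.0015,0.07,0, 0.85,0,0.0015,0.085,0, 0.85,0,0.0015,0.085,0, 0.85,0,0.0015,0.085,0, 0,0,0.0015,0.085,0, 0,0,0.0015,0.085,0, 0,0,0.0015,0.085,0, 0,0,0.0015,0.085,0, 0,0,0.0015,0.085,0, 0,0,0.0015,0.085,0, 0,0,0.0015,0.085,0, 0,0,0.0015,0.085,0, 0,0,0.0015,0.085,0]'; python3 mv.py .5356 -.1611 .37 -4.46
```

```text
time_s: 16.72
eef_pos: [0.5362, -0.1624, 0.2656]
ee_rot: [2.306, 2.131, 0.001]
ft_force: [-1.3, 0.5, 9.4]
grip_width: 0.0293
grip_force: 58.3
t 16.72 eef [ 0.5362 -0.1624  0.2656] toolY yaw -4.51 width 0.0293 F [-1.3  0.5  9.4] grip 58.3
shift [ 0.0012 -0.0006 -0.1044] turn -0.05
```

```bash
python3 -m jog '[0,0,0,-0.03,0, 0,0,0,-0.06,0, 0,0,0,-0.09,0, 0,0,0,-0.12,0, 0,0,0,-0.14,0, 0,0,0,-0.14,0, 0,0,0,-0.14,0]'|grep -E "ft|width"; python3 mv.py .5635 .2013 .375 11.2
```

```text
ft_force: [-0.0, 0.4, -3.2]
grip_width: 0.0291
t 17.3 eef [ 0.5358 -0.1624  0.4055] toolY yaw -4.52 width 0.0291 F [-0.   0.4 -3.2] grip 63.7
shift [ 0.3648 -0.0011  0.0302] turn -15.72
```

```bash
python3 -m jog '[0,0.365,-0.001,0,-15.7, 0,0.365,-0.001,0,-15.7, 0,0.365,-0.001,0,-15.7, 0,0.365,-0.001,0,-15.7, 0,0.365,-0.001,0,-15.7, 0,0.365,-0.001,0,-15.7, 0,0.365,-0.001,0,-15.7, 0,0.365,-0.001,0,-15.7, 0,0.365,-0.001,0,-15.7, 0,0.365,-0.001,0,-15.7, 0,0.365,-0.001,0,-15.7, 0,0.365,-0.001,0.03,-15.7, 0,0.365,-0.001,0.03,-15.7, 0,0.365,-0.001,0.03,-15.7, 0,0.365,-0.001,0.03,-15.7]'|grep -E "time|width"; python3 mv.py .5635 .2013 .375 11.2
python3 - <<'E'
from cam import *
s=Cam("scene");t=Cam("top")
a=crop(s.im,340,115,90,125,4);b=crop(t.im,130,205,90,100,4)
h=np.zeros((500,780,3),np.uint8);h[:,:360]=a;h[:400,410:770]=b
cv2.imwrite("pics/hov2.png",h)
E
```

```text
time_s: 18.55
grip_width: 0.0291
t 18.55 eef [0.5637 0.2007 0.3747] toolY yaw 11.13 width 0.0291 F [ 0.1 -0.7 -1.9] grip 63.5
shift [ 0.0006 -0.0001 -0.0003] turn -0.07
```

View pics/hov2.png

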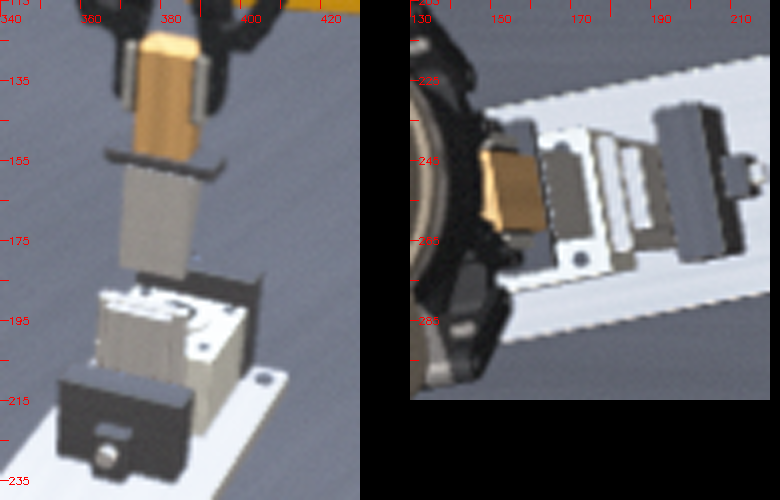

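The wedge hangs point down with its flat face toward the packers. Its bottom edge in the top view runs about (174.3,242)–(177,264.3), so it's still on the housing side of packer1.

Run:
```python
from jig import *
s=Cam("scene");t=Cam("top")
print(J(t,[(174.25,242),(177,264.25)],.115),J(s,[(370,182.5),(386.3,184.5)],.115))
for r in (245,250,255): print(r,t.im[r,160:200].mean(1).astype(int).tolist())
print(J(t,[(174,250),(176,250)],.115),J(t,[(176,255),],.115))
```

```text
[[18.9, 11.6], [-18.9, 13.6]] [[-15.1, 6.2], [19.0, 12.6]]
245 [92, 82, 116, 106, 101, 100, 100, 99, 98, 99, 94, 97, 147, 236, 249, 235, 132, 169, 222, 223, 223, 189, 147, 198, 225, 223, 222, 156, 99, 96, 99, 95, 85, 102, 109, 107, 105, 109, 109, 108]
250 [92, 89, 68, 91, 100, 99, 97, 99, 99, 100, 96, 96, 100, 150, 237, 246, 225, 139, 180, 223, 223, 220, 173, 140, 196, 222, 223, 221, 154, 97, 94, 98, 98, 97, 105, 111, 107, 109, 109, 110]
255 [86, 87, 88, 60, 79, 94, 100, 100, 99, 99, 102, 100, 94, 103, 174, 248, 243, 192, 139, 190, 221, 223, 222, 170, 136, 201, 224, 225, 228, 160, 102, 97, 98, 98, 99, 107, 109, 108, 108, 110]
[[5.7, 14.4], [5.0, 11.0]] [[-3.3, 12.5]]
```

```bash
python3 -m jog '[0,-0.0015,0,0.003,0, 0,-0.0015,0,0.02,0, 0,-0.0015,0,0.035,0, 0,-0.0015,0,0.048,0, 0,-0.0015,0,0.055,0, 0,-0.0015,0,0.058,0, 0,-0.0015,0,0.06,0, 0,-0.0015,0,0.06,0, 0,-0.0015,0,0.06,0]'; python3 mv.py .5635 .2013 .375 11.2
```

```text
time_s: 19.5
eef_pos: [0.564, 0.2003, 0.3149]
ee_rot: [1.994, 2.427, 0.001]
ft_force: [-0.5, 0.2, -2.5]
grip_width: 0.0294
grip_force: 63.8
t 19.5 eef [0.564  0.2003 0.3149] toolY yaw 11.2 width 0.0294 F [-0.5  0.2 -2.5] grip 63.8
shift [ 0.0011 -0.0002 -0.0601] turn -0.0
```

```bash
python3 -m jog '[0,0,0,0.003,0, 0,-0.001,0,0.006,0, 0,-0.002,0,0.009,0, 0,-0.003,0,0.012,0, 0,-0.003,0,0.012,0]'|grep -E "eef|ft"; python3 -m jog '[0,-0.0005,0,0.002,0, 0,-0.001,0,0.003,0, 0,-0.0015,0,0.005,0, 0,-0.0015,0,0.005,0]'|grep -E "eef|ft"; python3 mv.py .5635 .2013 .375 11.2
```

```text
eef_pos: [0.5643, 0.197, 0.3017]
ft_force: [-0.2, 0.6, -3.0]
eef_pos: [0.5646, 0.1959, 0.2972]
ft_force: [0.9, 3.5, -5.0]
t 20.25 eef [0.5646 0.1959 0.2972] toolY yaw 11.21 width 0.0295 F [ 0.9  3.5 -5. ] grip 63.6
shift [ 0.0055 -0.0001 -0.0778] turn 0.01
```

```bash
for i in 1 2; do python3 -m jog '[0,-0.0005,0,0.001,0, 0,-0.001,0,0.002,0, 0,-0.001,0,0.002,0]'|grep -E "eef|ft"; done
```

```text
eef_pos: [0.5648, 0.1956, 0.2956]
ft_force: [-0.5, 7.2, -1.5]
eef_pos: [0.5649, 0.1953, 0.2939]
ft_force: [-1.4, 11.5, -0.3]
```

```bash
for i in 1 2 3; do python3 -m jog '[0,0,0,0.001,0, 0,0,0,0.002,0, 0,0,0,0.002,0]'|grep -E "eef|ft|wid"; done
```

```text
eef_pos: [0.565, 0.1953, 0.292]
ft_force: [-1.8, 10.3, 1.8]
grip_width: 0.0296
eef_pos: [0.5651, 0.1954, 0.2902]
ft_force: [-0.6, 9.3, 4.6]
grip_width: 0.0294
eef_pos: [0.5652, 0.1954, 0.2883]
ft_force: [-1.6, 10.2, 4.8]
grip_width: 0.0292
```

```bash
for i in 1 2; do python3 -m jog '[0,0,0,0.001,0, 0,0,0,0.002,0, 0,0,0,0.002,0]'|grep -E "eef|ft|wid"; done
```

```text
eef_pos: [0.5652, 0.1954, 0.2863]
ft_force: [-1.7, 10.5, 3.3]
grip_width: 0.0293
eef_pos: [0.5652, 0.1954, 0.2843]
ft_force: [-0.8, 10.2, 4.9]
grip_width: 0.0293
```

```bash
for i in 1 2 3; do python3 -m jog '[0,0,0,0.001,0, 0,0,0,0.001,0, 0,0,0,0.001,0]'|grep -E "eef|ft|wid"; done
```

```text
eef_pos: [0.5652, 0.1955, 0.2833]
ft_force: [-0.8, 10.6, 4.9]
grip_width: 0.0292
eef_pos: [0.5652, 0.1954, 0.2823]
ft_force: [-0.6, 10.3, 5.9]
grip_width: 0.0294
eef_pos: [0.5652, 0.1955, 0.2813]
ft_force: [-0.4, 11.3, 5.5]
grip_width: 0.0293
```

```bash
for i in 1 2; do python3 -m jog '[0,0,0,0.001,0, 0,0,0,0.001,0, 0,0,0,0.001,0]'|grep -E "eef|ft|wid"; done
python3 - <<'E'
from cam import *
s=Cam("scene");t=Cam("top")
a=crop(s.im,340,130,90,110,4);b=crop(t.im,120,205,105,100,4)
h=np.zeros((440,790,3),np.uint8);h[:,:360]=a;h[:400,368:788]=b
cv2.imwrite("pics/in.png",h)
E
```

```text
eef_pos: [0.5653, 0.1955, 0.2807]
ft_force: [-2.7, 8.9, 10.4]
grip_width: 0.0292
eef_pos: [0.5654, 0.1955, 0.2803]
ft_force: [-5.2, 7.4, 19.4]
grip_width: 0.0292
```

View pics/in.png

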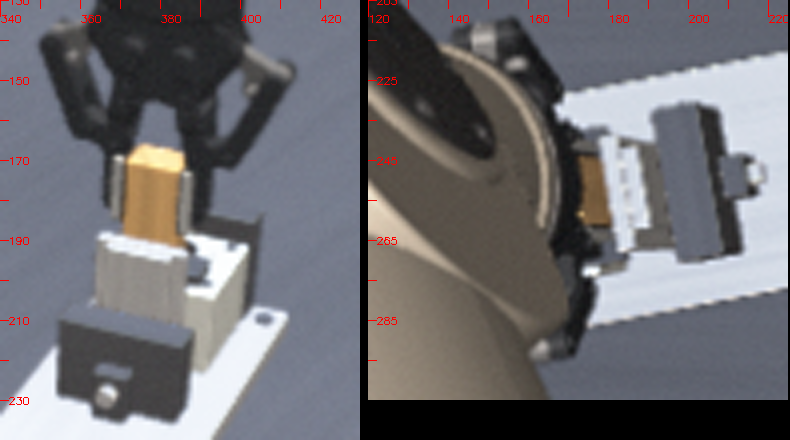

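The final view shows the packers closed up against the stop, with tops at about (183,255) in the top view, and the wedge flush behind them. Fz now climbs at nearly constant z with the point about 5.7 mm above the plate, so it is binding and not bottoming. I'll push a little more to make sure the housing is home.

```bash
for i in 1 2; do python3 -m jog '[0,0,0,0.0005,0, 0,0,0,0.001,0, 0,0,0,0.001,0]'|grep -E "eef|ft|wid"; done;  python3 -m jog '[0,0,0,0,0, 0,0,0,0,0, 0,0,0,0,0, 0,0,0,0,0, 0,0,0,0,0, 0,0,0,0,0]'
```

```text
eef_pos: [0.5654, 0.1956, 0.28]
ft_force: [-8.3, 6.2, 30.4]
grip_width: 0.0293
eef_pos: [0.5654, 0.1957, 0.2796]
ft_force: [-11.8, 4.7, 41.0]
grip_width: 0.0293
time_s: 24.35
eef_pos: [0.5655, 0.1957, 0.2796]
ee_rot: [1.992, 2.428, 0.007]
ft_force: [-11.0, 3.9, 41.2]
grip_width: 0.0296
grip_force: 69.3
```

```bash
python3 -c "
from station import ticket;print(ticket.job_done())"
```

```text
the job is handed in; nothing more can be done
None
```

I handed the job in at 24 s with packer0 and packer1 upright in the gap and the wedge still gripped, binding at about 41 N of push with its point about 5 mm off the plate. The housing's home position is judged from that force, since the arm hid the end stop from the cameras.

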